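# Collapse the counter squeegee and stow it in the push-to-open drawer

## Task

The telescoping squeegee is too long for its drawer: while it lies in its rack, squeeze the orange button on its handle, slide the handle towards the squeegee head by one hole only, and let go so that the button pops back out. Then push on the plain grey drawer front of the low wooden cabinet so that the drawer springs open, lay the squeegee flat in it without dropping it, and push the drawer firmly home so that it stays latched shut. Leave the cups, jars and other things where they stand.

Things in the scene. Friction and masses are not known exactly. Their poses are not given: they have to be found in the camera images.
- squeegee: Telescoping counter squeegee, 220 to 370 g, lying in its rack at the start. Own x runs along the straight tube to the head, z up, y across. Origin 14 mm below the tube axis, level with the head's underside. Blue head with black rubber blade: x 100 to 128 mm, 100 mm wide (y), 28 mm high. Length 313 mm at the start, 268 mm after one hole; its centre of mass then lies near x = 10 mm.
- squeegee_axis (a point): Point on the tube axis, 14 mm above the squeegee's origin; same axes. The aluminium tube, 18 mm in diameter, runs to the head at x = 100 mm; its next holes are ringed black, at x = -25 and 20 mm. After one hole the bare tube from x = 0 to 70 mm is free to be gripped.
- sleeve_front (a point): On the tube axis at the front end (towards the head) of the black handle sleeve, which slides on the tube: 28 mm in diameter, 130 mm long. Sleeve at x = -185 to -55 mm of the squeegee at the start, -140 to -10 mm after one hole.
- button_cap (a point): Middle of the outer face of the orange button, a disc 16 mm in diameter on the squeegee's +y side of the sleeve, 15 mm behind its front end, at tube axis height, 22 mm from the axis (at the start x = -70 mm). It faces sideways: fingers pointing down can pinch it, one on the button, one on the sleeve opposite (36 mm across, 29 mm when pressed). 18 N of grip does.
- button (a joint): Travel of the orange button: 0 out, 0.007 m fully pressed. Spring 3.5 N at the start, 7 N fully down; from 0.006 m on the sleeve is free to slide. Between holes the tube wall keeps it pressed in; over a hole (within about 2 mm) it pops out by itself. Let go between holes, it can still be pushed on slowly (4 to 6 N) until it clicks.
- sleeve (a joint): How far the handle sleeve has slid towards the head (m): 0 extended (as at the start), 0.045 next hole, 0.090 the hole after that; +-0.0005 of play in a hole. With the button pressed it slides with 1 to 2 N of friction and cannot slide in a hole unless the button is pressed.
- rack: Fixed rack: steel base plate 330 x 70 x 8 mm, white supports. Origin on the counter 31 mm below the squeegee's, same axes. Head shelf 112 mm wide with an end wall at x = 131 to 139 mm, 63 mm high, that takes the push. Saddles open at the top: x 80 to 92 mm (36 mm wide, 49 mm high) and x -121 to -109 mm (46 wide, 45 high). Between them only the base plate lies beside the squeegee.
- cabinet: Fixed low wooden cabinet, 334 mm wide (y), 160 mm deep, 70 mm high, with one drawer without handle. Origin on the counter under the middle of the open drawer; x points into the cabinet, whose front edge is at x = 97 mm; the shut drawer's outer face is at x = 73 mm, the open one's at x = -77 mm. Cups and a jar stand on top, at least 60 mm behind the front edge.
- drawer (a joint): Drawer position (m): 0 latched shut, 0.150 open, -0.010 pushed in to the stop. Push-to-open latch: push the front in to about -0.009 or the stop (about 3 to 5 N), let go, and a spring slides it fully open in about 1.5 s. To shut, push it in (1 to 5 N) past 0 to the stop and back off: it comes back to 0 and stays. Let go earlier, it slides open again.
- drawer_in (a point): Centre of the drawer's inner floor, 12 mm above the counter; moves with the drawer; axes as the cabinet's. Inside 130 mm (x) by 294 mm (y, along which the squeegee goes, either way round); side and rear walls 36 mm high and 4 mm thick.
- drawer_front (a point): Middle of the outer face of the grey drawer front, 36 mm above the counter; moves with the drawer. The front is 326 mm wide (y), 60 mm high (6 to 66 mm above the counter) and 12 mm thick; its outward direction is the cabinet's -x.
- cup_stack: Stack of white paper cups on the cabinet, 75 mm in diameter, 112 mm high; origin under its centre.
- sugar_jar: Amber sugar jar on the cabinet, 64 mm in diameter, 85 mm high; origin under its centre.
- shaker: Small steel shaker on the counter, 40 mm in diameter, 77 mm high; origin under its centre.
- mug: White mug, 80 mm in diameter, 90 mm high; origin under its centre.
- bowl: Blue bowl, 110 mm in diameter, 50 mm high; origin under its centre.
- can: Green can, 66 mm in diameter, 100 mm high; origin under its centre.
- tea_tin: Red tin with black lid, 76 mm in diameter, 90 mm high; origin under its centre.

How it is judged:
On the way, in this order (a step that is already met when the one before it is completed fails the run):
1. handle shortened by one hole, button popped out again, squeegee still in its rack (value of joint sleeve between 0.042 and 0.048 m and value of joint button below 0.002 m and distance of squeegee from where it was at the start of the episode below 0.03 m), for 0.2 s.
2. drawer sprung open (value of joint drawer above 0.12 m), for 0.2 s.
3. shortened squeegee lying flat in the open drawer, let go (value of joint sleeve between 0.042 and 0.048 m and value of joint button below 0.002 m and x of squeegee_axis in the frame of drawer_in between -0.075 and 0.075 m and y of squeegee_axis in the frame of drawer_in between -0.03 and 0.03 m and z of squeegee_axis in the frame of drawer_in between 0.006 and 0.024 m and contact force between the fingers and squeegee below 0.1 N and value of joint drawer above 0.1 m), for 0.2 s.
At the end, for the whole second after the job is handed in: Handle at the next hole (42 to 48 mm in), button out (under 2 mm pressed); squeegee at rest flat in the drawer and along it (squeegee_axis within 75 mm in x, 30 mm in y of drawer_in and 6 to 24 mm above it); drawer latched shut (within 4 mm of 0) (value of joint sleeve between 0.042 and 0.048 m and value of joint button below 0.002 m and x of squeegee_axis in the frame of drawer_in between -0.075 and 0.075 m and y of squeegee_axis in the frame of drawer_in between -0.03 and 0.03 m and z of squeegee_axis in the frame of drawer_in between 0.006 and 0.024 m and value of joint drawer between -0.004 and 0.004 m and linear speed of squeegee below 0.02 m/s); the robot touches nothing.
It fails at once if the squeegee is dropped or thrown (over 0.7 m/s while not held) (linear speed of squeegee above 0.7 m/s and contact force between the fingers and squeegee below 0.1 N).
It fails at once if a cup stack, jar, shaker, mug, bowl, can or tin is shifted by more than 30 mm or knocked over (distance of any of cup_stack, sugar_jar, shaker, mug, bowl, can, tea_tin from where it was at the start of the episode above 0.03 m or angle between any of cup_stack, sugar_jar, shaker, mug, bowl, can, tea_tin's own z axis and vertical above 0.5 rad).
It also fails if it takes over 72 s, if anything falls off the work surface, if the arm or the gripper's body presses on something with over 40 N, if the wrist force passes 120 N, or if a joint passes its speed limit or range.

## Robot

A 6-joint arm with a two-finger parallel gripper is mounted at the origin on the work surface. World frame = base frame: x ahead of the robot, y to its left, z up, the work surface at z = 0. Lengths are in m, angles in rad, forces in N, time in s.
With the tool pointing down it reaches from about 0.275 to 1 m from the base axis. Payload 8.4 kg.
Tool frame: the origin (TCP) lies midway between the tips of the shut fingers; the grasp point (between the pads) lies 19 mm behind it; z points along the fingers, y is the line along which they close (so a half turn about z gives the same grasp; the last joint's range is limited). The gripper opens to 85 mm and grips with 20 to 120 N. Pads are 22 mm wide; open, the fingers measure 114 mm over their backs; the gripper's body (76 mm by 85 mm) begins 54 mm behind the grasp point. The pads swing forward as they close: fully open they stand 13 mm farther back than shut.
Start: joints at [-1.191, 0.353, 1.633, -0, 1.155, -0.002], TCP at [0.233, -0.58, 0.231] pointing down, gripper open.
Joint ranges: [-2.63, 2.63], [-0.92, 2.1], [0.06, 2.66], [-1.3, 4.44], [0, 2.69], [-3.02, 3.02]. Speed limits (rad/s): [2.22, 2.22, 2.79, 3.14, 3.14, 3.14].

## Interface

Orientations are given as a unit quaternion [x, y, z, w].
In Python, from plant import r gives the robot as it stands. The module is installed in compiled form; this text tells all that it offers.
- The arm moves only by the tool jog_arm, never from a script. Its arguments are lists of equal length, an entry for each row: "grip": the gripper command: -1 is shut, 1 is fully open, values between are in proportion; "slide": the shift along the tool's x, y, z in m, a list of three; "rot": the turn, a rotation vector about the tool's x, y, z in degrees, a list of three. A call has 1 to 5 rows; each row is the pose to reach, as a shift and turn from the pose commanded when the call began, along the tool's axes at that moment; what a row does not reach only later rows make up. A row lasts 1/10 s, in which the tool goes at most 50 mm and 8.59 degrees, less where a joint would pass 70% of its speed; a pose out of reach is approached as far as the arm can. A call with a gripper value outside its range is refused whole. The fingers move at their own pace and stop on an object; "force" is the grip in N (left out, the last holds). Time passes only in rows, so rows that repeat a pose let the fingers close. It gives the time, the measured TCP pose, the force, the opening and the grip force at its end, in the units of the state.
- r.observe(): the state, without advancing time (a new reading comes with each control period).
- r.capture(name): name is "scene" or "top" or "wrist"; returns a dict with "pixels" (384x512x3 uint8, blue, green, red), "z_map" (384x512 float32, m along the optical axis (not along the pixel's ray), 0 where there is no reading), "intrinsics" (3x3 intrinsics, pixels), "D" ([k1, k2, p1, p2, k3] as OpenCV has them; the pictures are not rectified), "rvec" (rotation vector, rad) and "tvec" (3), from world to camera coordinates, as OpenCV has them. Camera axes: x right, y down, z forward; pixel columns grow to the right and rows downward; lengths in m; the calibration is good to about 2 mm. A picture is of the moment at which its call begins.
- r.close_job(): hands the job in; it is judged then, once.
The state is a dict: "time": time; "joints": joint angles; "joint_velocities": joint speeds; "joint_efforts": joint torques, N m; "tcp_pos": TCP position; "ee_rot": TCP orientation; "force": force on the tool from outside, world axes, zero at the start; "wrist_torque": the same for the moment, N m; "gripper_width": finger opening in m; "grasp_force": force on a finger pad.
Only numpy, scipy, OpenCV 4.12 (cv2) and the standard library are available. Lean on these libraries where they do the work, as an engineer would, in place of code of your own. Each camera call takes 0.05 s, during which the arm holds its last target. There are 200 camera calls.

## Working session

There is one attempt and no reset: what is moved stays moved. The work goes in short steps, Python scripts to look and compute and a tool call to move; the robot and the scene stay as the last step left them, time stands still between calls to the robot, and variables do not carry over. Pictures are saved under pics/ and viewed, at most 10 in all, crops included, and the job is handed in when it is done.

Besides the shell and the picture viewer there is one more tool, called after "Call:" as name(argument=value, ...) on one line, values as JSON. jog_arm: Moves the arm, as the interface text tells. Its arguments: {"type":"object","properties":{"grip":{"type":"array","items":{"type":"number"}},"slide":{"type":"array","items":{"type":"array","items":{"type":"number"}}},"rot":{"type":"array","items":{"type":"array","items":{"type":"number"}}},"force":{"type":"number"}},"required":["grip","slide","rot"]}

```bash
mkdir -p pics
cat > h.py <<'E'
import numpy as np, cv2
from scipy.spatial.transform import Rotation as R
from plant import r
def cap(n,f=None):
    c=r.capture(n); np.savez('%s.npz'%n,**c)
    if f: cv2.imwrite('pics/'+f,c['pixels'])
    return c
def load(n): return dict(np.load('%s.npz'%n))
def pt(c,u,v,z=None,w=1):
    """pixel -> world; with z: intersect ray with plane z, else depth"""
    n=cv2.undistortPoints(np.array([[[u,v]]],float),c['intrinsics'],c['D'])[0,0]
    M=cv2.Rodrigues(c['rvec'])[0]; t=c['tvec'].ravel()
    o=-M.T@t; d=M.T@np.array([n[0],n[1],1])
    if z is None:
        p=c['z_map'][int(v)-w:int(v)+w+1,int(u)-w:int(u)+w+1]; s=np.median(p[p>0])
    else: s=(z-o[2])/d[2]
    return o+s*d
def px(c,P): return cv2.projectPoints(np.array(P,float).reshape(-1,3),c['rvec'],c['tvec'],c['intrinsics'],c['D'])[0].reshape(-1,2)
def st():
    s=r.observe(); print({k:np.round(s[k],4) for k in('time','tcp_pos','ee_rot','force','gripper_width','grasp_force','joints')}); return s
E
python3 -c "
from h import *
st();cap('scene','s0.png');c=cap('top','t0.png');print(c['intrinsics'],c['rvec'],c['tvec'])"
```

```text
{'time': np.float64(0.0), 'tcp_pos': array([ 0.2327, -0.5796,  0.2305]), 'ee_rot': array([ 9.818e-01,  1.897e-01, -1.000e-04, -7.000e-04]), 'force': array([1.0167, 0.0526, 0.29  ]), 'gripper_width': np.float64(0.0852), 'grasp_force': np.float64(0.0), 'joints': array([-1.1914,  0.3537,  1.6341,  0.    ,  1.1552, -0.0024])}
[[410.1189278    0.         250.65595575]
 [  0.         410.1189278  197.0494745 ]
 [  0.           0.           1.        ]] [ 2.09882017 -2.15652155  0.1893599 ] [0.00652867 0.57286862 1.56216595]
```

View pics/t0.png

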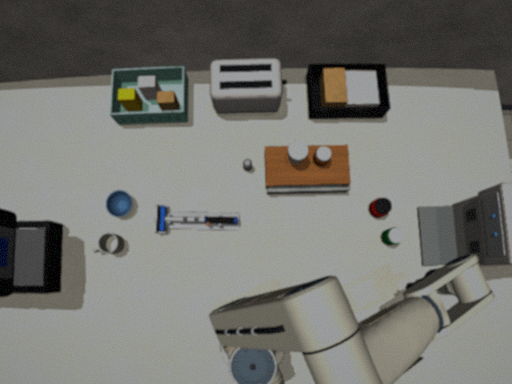

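View pics/s0.png

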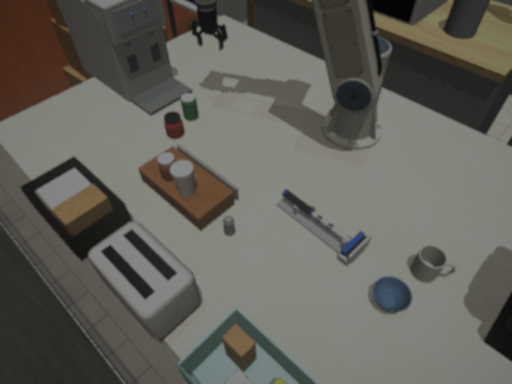

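The top view shows the rack and squeegee at about (157–240, 220) with the head on the left. The cabinet is at (265–349, 147–192), its grey front facing the robot. The shaker is at (248, 164). I'll enlarge these.

```bash
python3 -c "
from h import *
c=load('top')
im=c['pixels'][135:245,145:360]
im=cv2.resize(im,None,fx=3.7,fy=3.7,interpolation=cv2.INTER_CUBIC); print(im.shape)
im=cv2.convertScaleAbs(im,alpha=1.2,beta=10)
cv2.imwrite('pics/t0c.png',im)
for u,v in [(157,220),(200,220),(238,220),(265,192),(349,190),(248,164)]: print(u,v,pt(c,u,v),pt(c,u,v,0.04))
"
```

```text
(407, 796, 3)
157 220 [0.49157797 0.36140608 0.04962669] [0.49281771 0.36363271 0.04      ]
200 220 [0.48702534 0.19102439 0.05264014] [0.48861997 0.19259595 0.04      ]
238 220 [0.48865568 0.0440594  0.00821507] [0.48472328 0.0430797  0.04      ]
265 192 [ 0.60147005 -0.06804386 -0.00075258] [ 0.59365195 -0.06650697  0.04      ]
349 190 [ 0.59983696 -0.41248158  0.00280339] [ 0.59272267 -0.40324532  0.04      ]
248 164 [ 0.70047629 -0.00206804  0.07674716] [ 0.71020455 -0.00197073  0.04      ]
```

View pics/t0c.png

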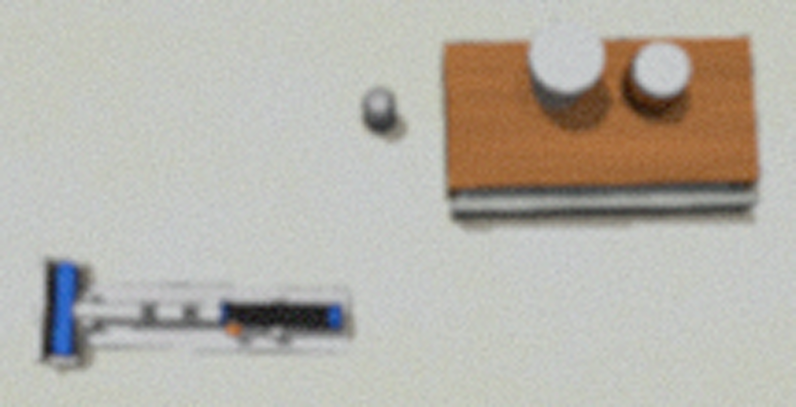

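The enlarged crop shows these points in crop pixels:
- **Head:** centre about (62, 308).
- **Sleeve:** from (221, 313) to (342, 317).
- **Button:** orange, at (233, 328), on the robot side.
- **Cabinet top front edge:** from (449, 189) to (756, 183).

```bash
python3 -c "
from h import *
c=load('top')
f=lambda x,y,z: pt(c,145+(x+.5)/3.7-.5,135+(y+.5)/3.7-.5,z)
a=f(221,313,.057);b=f(342,317,.057);h=f(62,308,.057);bt=f(233,328,.047)
print('sleeve',a,b,np.linalg.norm(a-b),'head',h,'btn',bt)
d=h-b;print('yaw',np.degrees(np.arctan2(d[1],d[0])))
p=f(449,189,.07);q=f(756,183,.07);print('cab',p,q,np.linalg.norm(p-q)); e=p-q; print('yaw x',np.degrees(np.arctan2(e[1],e[0]))-90)
s=r.observe();print(R.from_quat(s['ee_rot']).as_matrix().round(3))
w=cap('wrist');M=cv2.Rodrigues(w['rvec'])[0];o=-M.T@w['tvec'].ravel();T=R.from_quat(s['ee_rot']).as_matrix()
print('cam in tool',T.T@(o-s['tcp_pos']),'fwd',T.T@M[2],'right',T.T@M[0])
"
```

```text
sleeve [0.48905951 0.17341092 0.057     ] [0.48150228 0.04620232 0.057     ] 0.1274328878228111 head [0.49857583 0.3423582  0.057     ] btn [0.47405155 0.16196559 0.047     ]
yaw 86.70051928463575
cab [ 0.61278262 -0.07006021  0.07      ] [ 0.61065671 -0.39732208  0.07      ] 0.32726877777822094
yaw x -0.3721915473906705
[[ 0.928  0.373 -0.   ]
 [ 0.373 -0.928  0.001]
 [ 0.    -0.001 -1.   ]]
cam in tool [ 0.08254041 -0.00089612 -0.14241374] fwd [-0.32208182  0.0011049   0.94671119] right [-6.48648964e-04  9.99998827e-01 -1.38777271e-03]
```

Call:
jog_arm(grip=[1, 1, 1, 1, 1], slide=[[0.163, -0.189, 0], [0.163, -0.189, 0], [0.163, -0.189, 0], [0.163, -0.189, 0], [0.163, -0.189, 0]], rot=[[0, 0, -8], [0, 0, -16], [0, 0, -24], [0, 0, -32], [0, 0, -40]])

```text
time: 0.65
tcp_pos: [0.3138, -0.3419, 0.2311]
ee_rot: [0.856, 0.516, 0.0, -0.0]
force: [1.3, -0.1, 0.4]
gripper_width: 0.0855
grasp_force: 0.0
```

```bash
cat >> h.py <<'E'
def go(P,yaw):
    s=r.observe(); T=R.from_quat(s['ee_rot']); y=np.radians(yaw)
    D=R.from_matrix(np.array([[np.cos(y),np.sin(y),0],[np.sin(y),-np.cos(y),0],[0,0,-1.]]))
    print('t',round(s['time'],2),'slide',T.inv().apply(np.array(P)-s['tcp_pos']).round(4),'rot',np.degrees((T.inv()*D).as_rotvec()).round(2),'tcp',s['tcp_pos'].round(4),'F',np.round(s['force'],1))
E
python3 -c "
from h import *
go([.485,.158,.15],86.7)"
```

```text
t 0.65 slide [ 0.522  -0.082   0.0812] rot [-0.000e+00 -1.000e-02 -2.453e+01] tcp [ 0.3138 -0.3419  0.2311] F [ 1.3 -0.1  0.4]
```

Call:
jog_arm(grip=[1, 1, 1, 1, 1], slide=[[0.05, -0.008, 0], [0.1, -0.016, 0], [0.147, -0.024, 0], [0.195, -0.031, 0], [0.243, -0.038, 0]], rot=[[0, 0, -5], [0, 0, -10], [0, 0, -15], [0, 0, -20], [0, 0, -24.5]])

```text
time: 1.15
tcp_pos: [0.3949, -0.1097, 0.2314]
ee_rot: [0.728, 0.686, 0.0, 0.0]
force: [0.7, -0.5, 0.8]
gripper_width: 0.0855
grasp_force: 0.0
```

```bash
python3 -c "
from h import *
go([.485,.158,.15],86.7)"
```

```text
t 1.15 slide [0.2727 0.0739 0.0815] rot [ 0.03  0.01 -0.14] tcp [ 0.3949 -0.1097  0.2314] F [ 0.7 -0.5  0.8]
```

Call:
jog_arm(grip=[1, 1, 1, 1, 1], slide=[[0.272, 0.074, 0.08], [0.272, 0.074, 0.08], [0.272, 0.074, 0.08], [0.272, 0.074, 0.08], [0.272, 0.074, 0.08]], rot=[[0, 0, 0], [0, 0, 0], [0, 0, 0], [0, 0, 0], [0, 0, 0]])

```text
time: 1.65
tcp_pos: [0.4726, 0.1181, 0.1625]
ee_rot: [0.729, 0.685, 0.0, 0.0]
force: [0.7, -0.7, 0.6]
gripper_width: 0.0855
grasp_force: 0.0
```

Call:
jog_arm(grip=[1, 1, 1], slide=[[0.043, 0.012, 0.013], [0.043, 0.012, 0.013], [0.043, 0.012, 0.013]], rot=[[0, 0, 0], [0, 0, 0], [0, 0, 0]])

```text
time: 1.95
tcp_pos: [0.4866, 0.1588, 0.1493]
ee_rot: [0.728, 0.685, -0.001, -0.0]
force: [0.3, -0.3, -0.0]
gripper_width: 0.0852
grasp_force: 0.0
```

```bash
python3 -c "
from h import *
go([.485,.158,.15],86.7);c=cap('wrist');cv2.imwrite('pics/w1.png',cv2.resize(c['pixels'],(800,600),interpolation=cv2.INTER_CUBIC))"
```

```text
t 1.95 slide [-0.0009 -0.0016 -0.0007] rot [-0.09  0.04 -0.19] tcp [0.4866 0.1588 0.1493] F [ 0.3 -0.3 -0. ]
```

View pics/w1.png

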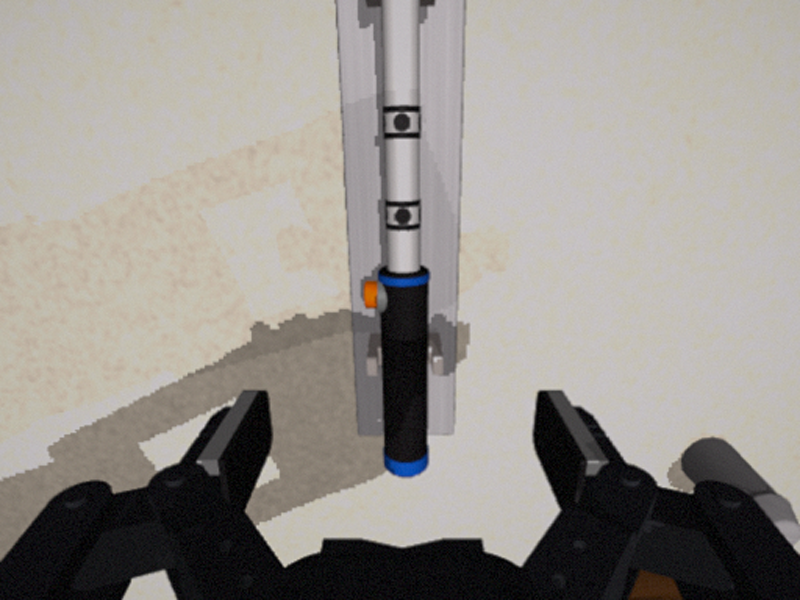

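The wrist view is aligned with the handle:
- **Hole marks:** (402, 122) and (403, 216).
- **Sleeve front:** blue ring at (404, 275).
- **Button:** outer face at about (366, 294).
- **Sleeve rear:** (406, 470).

```bash
python3 -c "
from h import *
c=load('wrist'); k=1.5625
f=lambda x,y,z: pt(c,(x+.5)/k-.5,(y+.5)/k-.5,z)
a=f(402,122,.054);b=f(403,216,.054);print('holes',a,b,np.linalg.norm(a-b))
s=f(404,280,.059);e=f(405,462,.059);print('sleeve',s,e,np.linalg.norm(s-e))
bt=f(365,294,.045);print('btn',bt)
d=a-e;print('yaw',np.degrees(np.arctan2(d[1],d[0])), np.degrees(np.arctan2(*(a-b)[1::-1])))
y=np.arctan2(d[1],d[0]);X=np.array([np.cos(y),np.sin(y),0])
print('from holes: sleeve_front',b-X*.030,'btn on axis',b-.045*X, 'depths',[pt(c,u/k,v/k)[2].round(3) for u,v in [(402,160),(404,340),(370,400)]])
"
```

```text
holes [0.49146054 0.25177253 0.054     ] [0.48919552 0.20675821 0.054     ] 0.045071267306702745
sleeve [0.48773048 0.17409744 0.059     ] [0.48142127 0.0594103  0.059     ] 0.11486054667178194
btn [0.46511363 0.16315708 0.045     ]
yaw 87.01247819847856 87.11942479399589
from holes: sleeve_front [0.48763196 0.17679898 0.054     ] btn on axis [0.48685019 0.16181937 0.054     ] depths [np.float64(0.054), np.float64(0.059), np.float64(0.008)]
```

```bash
python3 -c "
from h import *
go([.4863,.1618,.023],87.05)"
```

```text
t 2.0 slide [ 0.004  -0.0003  0.1267] rot [-0.07  0.04 -0.62] tcp [0.4865 0.1579 0.1497] F [ 0.5 -0.   0.1]
```

Call:
jog_arm(grip=[1, 1, 1, 0.3, 0.3], slide=[[0.004, 0, 0.04], [0.004, 0, 0.08], [0.004, 0, 0.11], [0.004, 0, 0.1265], [0.004, 0, 0.1265]], rot=[[0, 0, -0.4], [0, 0, -0.4], [0, 0, -0.4], [0, 0, -0.4], [0, 0, -0.4]])

```text
time: 2.5
tcp_pos: [0.4856, 0.1602, 0.022]
ee_rot: [0.727, 0.686, -0.002, -0.001]
force: [-0.3, 0.4, 0.7]
gripper_width: 0.0587
grasp_force: 0.0
```

```bash
python3 -c "
from h import *
go([.4863,.1618,.023],87.05);c=cap('wrist');cv2.imwrite('pics/w2.png',cv2.resize(c['pixels'],(800,600),interpolation=cv2.INTER_CUBIC))"
```

```text
t 2.5 slide [ 0.0016  0.0006 -0.001 ] rot [-0.21  0.09 -0.38] tcp [0.4856 0.1602 0.022 ] F [-0.3  0.4  0.7]
```

View pics/w2.png

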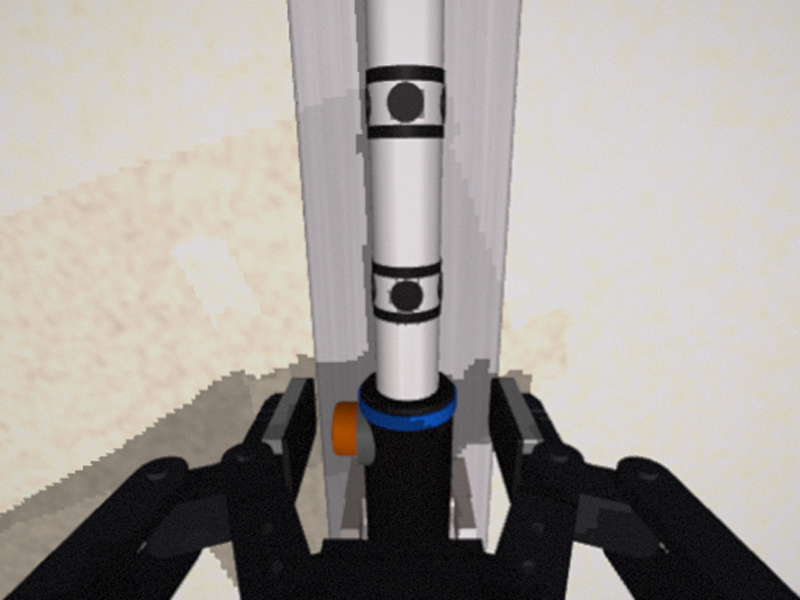

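The pads straddle the sleeve, with the button at (346, 428) between them and the hole marks at (405, 102) and (406, 295). I'll pinch now.

Call:
jog_arm(grip=[-1, -1, -1, -1, -1], slide=[[0.0015, 0, 0], [0.0015, 0, 0], [0.0015, 0, 0], [0.0015, 0, 0], [0.0015, 0, 0]], rot=[[0, 0, 0], [0, 0, 0], [0, 0, 0], [0, 0, 0], [0, 0, 0]], force=25)

```text
time: 3.05
tcp_pos: [0.4884, 0.1636, 0.0251]
ee_rot: [0.727, 0.687, 0.001, 0.001]
force: [-1.7, -2.3, 4.6]
gripper_width: 0.028
grasp_force: 27.5
```

```bash
python3 -c "
from h import *
st()"
```

```text
{'time': np.float64(3.05), 'tcp_pos': array([0.4884, 0.1636, 0.0251]), 'ee_rot': array([7.267e-01, 6.870e-01, 1.000e-03, 6.000e-04]), 'force': array([-1.6655, -2.2734,  4.5687]), 'gripper_width': np.float64(0.028), 'grasp_force': np.float64(27.5191), 'joints': array([ 3.2060e-01,  4.8140e-01,  2.0133e+00, -5.0000e-04,  6.4460e-01,
        3.7710e-01])}
```

Call:
jog_arm(grip=[-1, -1, -1, -1, -1], slide=[[0.008, 0, 0], [0.016, 0, 0], [0.024, 0, 0], [0.032, 0, 0], [0.04, 0, 0]], rot=[[0, 0, 0], [0, 0, 0], [0, 0, 0], [0, 0, 0], [0, 0, 0]])

```text
time: 3.55
tcp_pos: [0.4905, 0.2038, 0.0251]
ee_rot: [0.727, 0.687, 0.001, 0.001]
force: [-0.8, -5.2, 6.5]
gripper_width: 0.0286
grasp_force: 27.6
```

Call:
jog_arm(grip=[-1, -1, -1], slide=[[0, 0, 0], [0, 0, 0], [0, 0, 0]], rot=[[0, 0, 0], [0, 0, 0], [0, 0, 0]])

```text
time: 3.85
tcp_pos: [0.4908, 0.2047, 0.0252]
ee_rot: [0.727, 0.687, 0.002, 0.0]
force: [-1.9, 4.6, 5.1]
gripper_width: 0.0286
grasp_force: 27.5
```

```bash
python3 -c "
from h import *
st();c=cap('wrist');cv2.imwrite('pics/w3.png',cv2.resize(c['pixels'],(800,600),interpolation=cv2.INTER_CUBIC))"
```

```text
{'time': np.float64(3.85), 'tcp_pos': array([0.4908, 0.2047, 0.0252]), 'ee_rot': array([7.267e-01, 6.870e-01, 1.600e-03, 3.000e-04]), 'force': array([-1.9011,  4.5575,  5.0917]), 'gripper_width': np.float64(0.0286), 'grasp_force': np.float64(27.4778), 'joints': array([3.919e-01, 4.986e-01, 1.978e+00, 1.000e-03, 6.618e-01, 4.472e-01])}
```

View pics/w3.png

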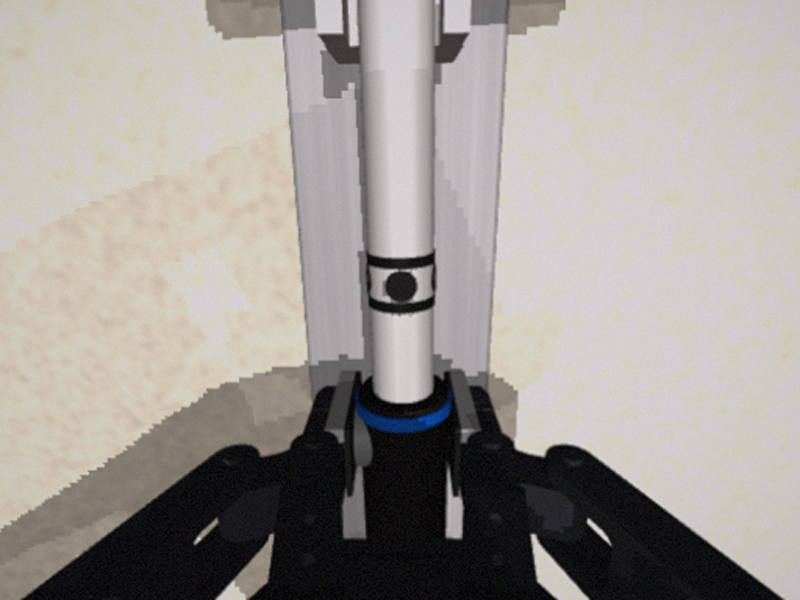

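```bash
python3 -c "
from h import *
c=load('wrist'); k=1.5625
f=lambda x,y,z=.054: pt(c,(x+.5)/k-.5,(y+.5)/k-.5,z)
h=f(401,286);s=f(404,401);print(h,s,np.linalg.norm(h-s))
# zmap heights
print([pt(c,u/k,v/k)[2].round(4) for u,v in [(400,150),(401,240),(401,330)]])
for v in range(375,440,5): print(v,c['pixels'][int(v/k),int(404/k)],end=' ')
"
```

```text
[0.49263607 0.2532053  0.054     ] [0.49153568 0.21942536 0.054     ] 0.03379786623041648
[np.float64(0.054), np.float64(0.0538), np.float64(0.0541)]
375 [206 204 212] 380 [205 205 211] 385 [204 203 211] 390 [203 203 209] 395 [204 205 210] 400 [203 201 209] 405 [10 11  4] 410 [13 17 16] 415 [15 22 22] 420 [82 36  7] 425 [112  49  15] 430 [112  48  14] 435 [18  9 20]
```

```bash
python3 -c "
from h import *
c=load('wrist'); k=1.5625
f=lambda x,y,z=.054: pt(c,(x+.5)/k-.5,(y+.5)/k-.5,z)
im=cv2.imread('pics/w2.png'); print([(v,im[v,408,0]) for v in range(385,412,2)])
im=cv2.imread('pics/w3.png'); print([(v,im[v,404,0]) for v in range(391,412,2)])
for z in(.0565,.057): print(np.linalg.norm(f(406,295,z)-f(408,399,z)))
"
```

```text
[(385, np.uint8(211)), (387, np.uint8(212)), (389, np.uint8(212)), (391, np.uint8(209)), (393, np.uint8(211)), (395, np.uint8(213)), (397, np.uint8(215)), (399, np.uint8(164)), (401, np.uint8(58)), (403, np.uint8(5)), (405, np.uint8(14)), (407, np.uint8(11)), (409, np.uint8(21)), (411, np.uint8(32))]
[(391, np.uint8(203)), (393, np.uint8(203)), (395, np.uint8(203)), (397, np.uint8(204)), (399, np.uint8(204)), (401, np.uint8(195)), (403, np.uint8(93)), (405, np.uint8(11)), (407, np.uint8(5)), (409, np.uint8(17)), (411, np.uint8(14))]
0.03004121867216987
0.029906207058137395
```

Call:
jog_arm(grip=[-1, -1, -1, -1, -1], slide=[[0.002, 0, 0], [0.004, 0, 0], [0.0047, 0, 0], [0.0047, 0, 0], [0.0047, 0, 0]], rot=[[0, 0, 0], [0, 0, 0], [0, 0, 0], [0, 0, 0], [0, 0, 0]])

```text
time: 4.4
tcp_pos: [0.4909, 0.2084, 0.0252]
ee_rot: [0.727, 0.687, 0.001, 0.001]
force: [-1.7, -2.9, 8.1]
gripper_width: 0.0285
grasp_force: 27.7
```

```bash
cat > gap.py <<'E'
from h import *
st();c=cap('wrist')
g=cv2.cvtColor(c['pixels'],cv2.COLOR_BGR2GRAY).astype(float)
u=257; col=g[:,u-3:u+4].mean(1)
# dark runs along tube
d=col<100; runs=[];s=None
for v in range(384):
    if d[v] and s is None: s=v
    if not d[v] and s is not None: runs.append((s,v-1)); s=None
print(runs)
for a,b in runs:
    e=lambda i,j:(i+(100-col[i])/(col[j]-col[i])*(j-i))
    t,bo=e(a-1,a) if a else 0,e(b,b+1); print(round(t,2),round(bo,2),pt(c,u,t,.054)[:2].round(4),pt(c,u,bo,.054)[:2].round(4))
E
python3 gap.py
```

```text
{'time': np.float64(4.4), 'tcp_pos': array([0.4909, 0.2084, 0.0252]), 'ee_rot': array([7.266e-01, 6.871e-01, 1.000e-03, 6.000e-04]), 'force': array([-1.7462, -2.9051,  8.1245]), 'gripper_width': np.float64(0.0285), 'grasp_force': np.float64(27.6576), 'joints': array([ 3.9890e-01,  5.0060e-01,  1.9739e+00, -6.0000e-04,  6.6480e-01,
        4.5520e-01])}
[(175, 181), (183, 208)]
174.19 181.22 [0.4932 0.2605] [0.493  0.2576]
182.24 208.59 [0.493  0.2572] [0.4923 0.2458]
```

```bash
cat >> gap.py <<'E'
t=e(s-1,s); print('sleeve',round(t,2),pt(c,u,t,.054)[:2].round(4))
E
python3 gap.py|tail -4
```

```text
[(175, 181), (183, 208)]
174.2 181.21 [0.4932 0.2605] [0.493  0.2576]
182.24 208.57 [0.493  0.2572] [0.4923 0.2458]
sleeve 257.81 [0.491  0.2225]
```

Call:
jog_arm(grip=[-1, -1, 0.3, 0.3, 0.3], slide=[[0.0004, 0, 0], [0.0004, 0, 0], [0.0004, 0, 0], [0.0004, 0, 0], [0.0004, 0, 0]], rot=[[0, 0, 0], [0, 0, 0], [0, 0, 0], [0, 0, 0], [0, 0, 0]])

```text
time: 5.0
tcp_pos: [0.4906, 0.2089, 0.024]
ee_rot: [0.727, 0.687, 0.001, 0.0]
force: [-0.4, -0.3, -0.1]
gripper_width: 0.0555
grasp_force: 0.0
```

```bash
python3 gap.py; python3 -c "
from h import *
c=load('wrist');cv2.imwrite('pics/w4.png',cv2.resize(c['pixels'],(800,600),interpolation=cv2.INTER_CUBIC)[250:550,200:600])"
```

```text
{'time': np.float64(5.0), 'tcp_pos': array([0.4906, 0.2089, 0.024 ]), 'ee_rot': array([7.267e-01, 6.870e-01, 7.000e-04, 3.000e-04]), 'force': array([-0.4269, -0.3069, -0.1334]), 'gripper_width': np.float64(0.0555), 'grasp_force': np.float64(0.0), 'joints': array([ 0.3998,  0.5028,  1.9738, -0.    ,  0.6634,  0.456 ])}
[(177, 182), (185, 210)]
176.2 182.96 [0.4929 0.2606] [0.4927 0.2578]
184.57 210.68 [0.4927 0.2571] [0.4921 0.2459]
sleeve 259.76 [0.4907 0.2228]
```

View pics/w4.png

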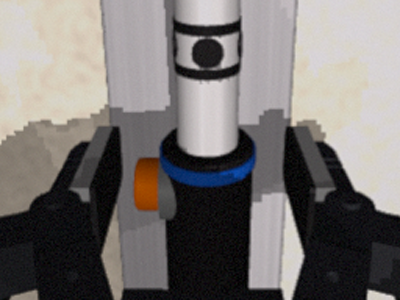

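The button at (147, 184) in the crop stands out again. The gap to the next hole mark is about 30 mm, so it is shortened by one hole. Next is the drawer.

Call:
jog_arm(grip=[0.3, 0.3, -1, -1, -1], slide=[[0, 0, -0.05], [0, 0, -0.1], [-0.03, 0, -0.135], [-0.08, 0, -0.135], [-0.13, 0, -0.135]], rot=[[0, 0, 0], [0, 0, 0], [0, 0, 0], [0, 0, 0], [0, 0, 0]])

```text
time: 5.55
tcp_pos: [0.4837, 0.0781, 0.1602]
ee_rot: [0.726, 0.688, 0.002, 0.001]
force: [-0.4, -0.9, -0.7]
gripper_width: 0.0126
grasp_force: 0.0
```

Call:
jog_arm(grip=[-1, -1, -1, -1, -1], slide=[[-0.05, 0, 0], [-0.1, 0, 0], [-0.15, 0, 0], [-0.2, 0, 0], [-0.25, 0, 0]], rot=[[0, 0, 0], [0, 0, 0], [0, 0, 0], [0, 0, 0], [0, 0, 0]])

```text
time: 6.05
tcp_pos: [0.4685, -0.1729, 0.1589]
ee_rot: [0.727, 0.687, 0.0, 0.0]
force: [1.1, -0.8, 0.1]
gripper_width: -0.0001
grasp_force: 0.0
```

```bash
python3 -c "
from h import *
go([.54,-.234,.16],89.6)
c=cap('wrist')
g=cv2.resize(c['pixels'],(800,600),interpolation=cv2.INTER_CUBIC);cv2.imwrite('pics/w5.png',g)
# world cloud
V,U=np.mgrid[0:384:2,0:512:2];z=c['z_map'][V,U]
n=cv2.undistortPoints(np.stack([U.ravel(),V.ravel()],1).astype(float)[:,None],c['intrinsics'],c['D'])[:,0]
P=np.c_[n,np.ones(len(n))]*z.ravel()[:,None];M=cv2.Rodrigues(c['rvec'])[0];W=(P-c['tvec'].ravel())@M
W=W[z.ravel()>0]
t=W[(abs(W[:,2]-.07)<.002)&(W[:,0]>.5)]
print(len(t),t.min(0),t.max(0)); 
for y in np.arange(-.42,0,.03):
    q=t[abs(t[:,1]-y)<.01]
    if len(q): print(round(y,2),len(q),q[:,0].min().round(4))
"
```

```text
t 6.05 slide [-0.057   0.0749 -0.001 ] rot [ 0.06  0.02 -2.82] tcp [ 0.4685 -0.1729  0.1589] F [ 1.1 -0.8  0.1]
6186 [ 0.61109741 -0.40004452  0.06800017] [ 0.72753412 -0.06864923  0.0719957 ]
-0.39 82 0.6898
-0.36 194 0.6516
-0.33 334 0.6132
-0.3 328 0.6111
-0.27 378 0.612
-0.24 434 0.6115
-0.21 444 0.6118
-0.18 454 0.6121
-0.15 462 0.6121
-0.12 465 0.6125
-0.09 455 0.6128
-0.06 23 0.6171
```

Call:
jog_arm(grip=[-1, -1, -1, -1, -1], slide=[[-0.03, 0.04, 0.02], [-0.058, 0.078, 0.05], [-0.058, 0.078, 0.09], [-0.058, 0.078, 0.134], [-0.058, 0.078, 0.134]], rot=[[0, 0, -1], [0, 0, -2], [0, 0, -2.8], [0, 0, -2.8], [0, 0, -2.8]])

```text
time: 6.6
tcp_pos: [0.5393, -0.2316, 0.0191]
ee_rot: [0.71, 0.704, -0.002, -0.005]
force: [-1.0, 0.7, -0.3]
gripper_width: 0.0001
grasp_force: 0.0
```

Call:
jog_arm(grip=[-1, -1, -1, -1, -1], slide=[[0, 0.01, 0], [0, 0.02, 0], [0, 0.025, 0], [0, 0.029, 0], [0, 0.032, 0]], rot=[[0, 0, 0], [0, 0, 0], [0, 0, 0], [0, 0, 0], [0, 0, 0]])

```text
time: 7.1
tcp_pos: [0.5768, -0.2338, 0.0268]
ee_rot: [0.71, 0.705, 0.0, 0.001]
force: [-3.1, -1.1, 11.4]
gripper_width: -0.0002
grasp_force: 5.4
```

Call:
jog_arm(grip=[-1, -1, -1], slide=[[0, 0.002, 0], [0, 0.004, 0], [0, 0.004, 0]], rot=[[0, 0, 0], [0, 0, 0], [0, 0, 0]])

```text
time: 7.4
tcp_pos: [0.5807, -0.2338, 0.0269]
ee_rot: [0.71, 0.705, 0.001, 0.001]
force: [-2.6, -0.1, 9.6]
gripper_width: 0.0002
grasp_force: 4.6
```

Call:
jog_arm(grip=[-1, -1, -1], slide=[[0, 0.002, 0], [0, 0.004, 0], [0, 0.004, 0]], rot=[[0, 0, 0], [0, 0, 0], [0, 0, 0]])

```text
time: 7.7
tcp_pos: [0.5834, -0.2338, 0.0268]
ee_rot: [0.71, 0.705, -0.0, 0.0]
force: [-8.1, -0.3, 13.0]
gripper_width: -0.0
grasp_force: 7.4
```

Call:
jog_arm(grip=[-1, -1, -1, -1, -1], slide=[[0, -0.045, -0.005], [0, -0.07, -0.045], [0, -0.07, -0.09], [0, -0.07, -0.14], [0.04, -0.07, -0.17]], rot=[[0, 0, 0], [0, 0, 0], [0, 0, 0], [0, 0, 0], [0, 0, 0]])

```text
time: 8.2
tcp_pos: [0.5156, -0.1959, 0.1999]
ee_rot: [0.711, 0.703, 0.001, 0.004]
force: [0.8, -0.2, 0.5]
gripper_width: -0.0
grasp_force: 0.0
```

Call:
jog_arm(grip=[-1, -1, -1, -1, -1], slide=[[0.05, 0, 0], [0.1, 0, 0], [0.1, 0, 0], [0.1, 0, 0], [0.1, 0, 0]], rot=[[0, 0, 0], [0, 0, 0], [0, 0, 0], [0, 0, 0], [0, 0, 0]])

```text
time: 8.7
tcp_pos: [0.5146, -0.0935, 0.1951]
ee_rot: [0.71, 0.705, 0.0, 0.001]
force: [0.8, -0.2, -0.3]
gripper_width: 0.0
grasp_force: 0.0
```

Call:
jog_arm(grip=[1, 1, 1, 1, 1], slide=[[0, 0, 0], [0, 0, 0], [0, 0, 0], [0, 0, 0], [0, 0, 0]], rot=[[0, 0, 0], [0, 0, 0], [0, 0, 0], [0, 0, 0], [0, 0, 0]])

```text
time: 9.2
tcp_pos: [0.5142, -0.0931, 0.1944]
ee_rot: [0.71, 0.704, -0.0, -0.0]
force: [0.4, -0.8, 0.2]
gripper_width: 0.0723
grasp_force: 0.0
```

```bash
python3 -c "
from h import *
st();c=cap('wrist','w6.png');
V,U=np.mgrid[0:384,0:512];z=c['z_map']
n=cv2.undistortPoints(np.stack([U.ravel(),V.ravel()],1).astype(float)[:,None],c['intrinsics'],c['D'])[:,0]
P=np.c_[n,np.ones(len(n))]*z.ravel()[:,None];M=cv2.Rodrigues(c['rvec'])[0];W=(P-c['tvec'].ravel())@M
W=W[z.ravel()>0]; np.save('W.npy',W)
def rep(n,zz,t,x0,x1,y0=-.42,y1=-.03):
    q=W[(abs(W[:,2]-zz)<t)&(W[:,0]>x0)&(W[:,0]<x1)&(W[:,1]>y0)&(W[:,1]<y1)]; print(n,len(q)); 
    if len(q): print(np.percentile(q,[1,50,99],axis=0).round(4).tolist())
rep('front top',.066,.002,.40,.60);rep('floor',.012,.002,.42,.6);rep('walls .036+.012?',.048,.003,.42,.6);rep('walls .036',.036,.003,.42,.6)
c=cap('top','t2.png')
cv2.imwrite('pics/t2c.png',cv2.resize(c['pixels'][135:265,145:360],None,fx=3.7,fy=3.7,interpolation=cv2.INTER_CUBIC))
"
```

```text
{'time': np.float64(9.2), 'tcp_pos': array([ 0.5142, -0.0931,  0.1944]), 'ee_rot': array([ 7.099e-01,  7.043e-01, -1.000e-04, -1.000e-04]), 'force': array([ 0.4133, -0.8075,  0.2201]), 'gripper_width': np.float64(0.0723), 'grasp_force': np.float64(0.0), 'joints': array([-0.182 ,  0.2357,  1.8878,  0.    ,  1.0183, -0.1741])}
front top 2133
[[0.439, -0.3024, 0.0643], [0.4452, -0.1666, 0.0661], [0.4509, -0.0735, 0.0676]]
floor 17809
[[0.4515, -0.3469, 0.0107], [0.5154, -0.2028, 0.0122], [0.5797, -0.0987, 0.0138]]
walls .036+.012? 1551
[[0.4499, -0.3184, 0.0451], [0.5769, -0.1184, 0.048], [0.5848, -0.074, 0.0506]]
walls .036 549
[[0.4469, -0.3206, 0.0331], [0.5228, -0.1397, 0.0362], [0.5813, -0.0722, 0.0389]]
```

View pics/t2c.png

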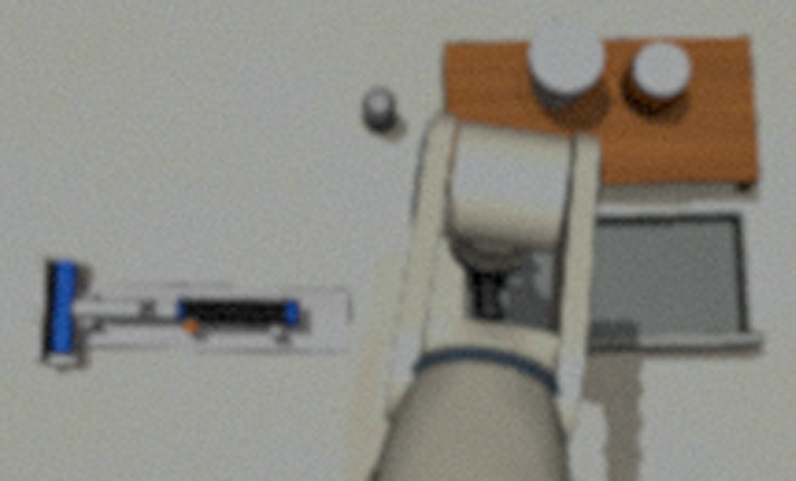

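The drawer has sprung open: grey floor at crop (600–740, 220–335), front lip along y≈345. The shortened squeegee is still in its rack, with the sleeve at x 180–298. Now I'll grip the tube.

```bash
python3 -c "
from h import *
go([.493,.2473,.13],87.05)
W=np.load('W.npy')
q=W[(abs(W[:,2]-.048)<.002)&(W[:,0]>.47)&(W[:,0]<.56)&(W[:,1]>-.12)]
print(len(q),np.percentile(q[:,1],[2,50,98]) if len(q) else '')
q=W[(abs(W[:,2]-.012)<.002)&(W[:,0]>.47)&(W[:,0]<.56)]; print(q[:,1].max())"
```

```text
t 9.3 slide [ 0.3401 -0.0238  0.0645] rot [-0.01 -0.    2.52] tcp [ 0.5142 -0.093   0.1945] F [-0.  -0.3  0.5]
362 [-0.08808692 -0.0860723  -0.08408026]
0.07416502695890637
```

Call:
jog_arm(grip=[1, 1, 1, 1, 1], slide=[[0.049, -0.003, 0], [0.098, -0.007, 0], [0.147, -0.01, 0], [0.196, -0.014, 0], [0.245, -0.017, 0]], rot=[[0, 0, 2.5], [0, 0, 2.5], [0, 0, 2.5], [0, 0, 2.5], [0, 0, 2.5]])

```text
time: 9.8
tcp_pos: [0.4987, 0.1542, 0.1947]
ee_rot: [0.725, 0.689, 0.0, 0.0]
force: [0.8, -0.3, 0.0]
gripper_width: 0.0854
grasp_force: 0.0
```

```bash
python3 -c "
from h import *
go([.493,.2473,.034],87.05)"
```

```text
t 9.8 slide [ 0.0927 -0.0105  0.1607] rot [ 0.02 -0.01  0.02] tcp [0.4987 0.1542 0.1947] F [ 0.8 -0.3  0. ]
```

Call:
jog_arm(grip=[1, 1, 1, 1, 1], slide=[[0.045, -0.005, 0.01], [0.0927, -0.0105, 0.03], [0.0927, -0.0105, 0.075], [0.0927, -0.0105, 0.12], [0.0927, -0.0105, 0.12]], rot=[[0, 0, 0], [0, 0, 0], [0, 0, 0], [0, 0, 0], [0, 0, 0]])

```text
time: 10.3
tcp_pos: [0.4892, 0.244, 0.0695]
ee_rot: [0.725, 0.689, -0.005, -0.001]
force: [-0.8, -0.7, 0.1]
gripper_width: 0.0852
grasp_force: 0.0
```

```bash
python3 -c "
from h import *
go([.493,.2473,.034],87.05)
c=cap('wrist','w7.png')
print(px(c,[[.493,.2473,.054],[.4932,.2532,.054]]))"
```

```text
t 10.3 slide [0.0036 0.0039 0.0355] rot [-0.5   0.28  0.09] tcp [0.4892 0.244  0.0695] F [-0.8 -0.7  0.1]
[[264.4154023  233.68277188]
 [264.32924179 224.64835932]]
```

View pics/w7.png

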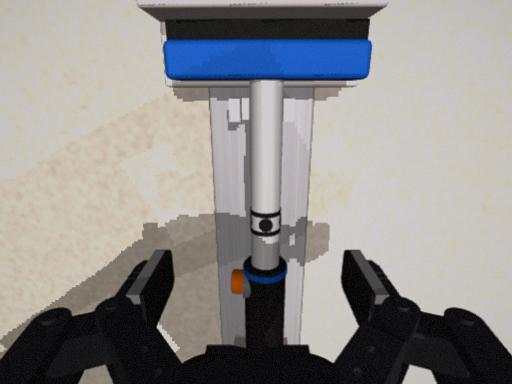

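The hole mark at (265, 225) matches the prediction, and the button at (237, 281) is out. I'll descend.

Call:
jog_arm(grip=[0.3, 0.3, 0.3, 0.3], slide=[[0, 0, 0.02], [0, 0, 0.039], [0, 0, 0.039], [0, 0, 0.039]], rot=[[0, 0, 0], [0, 0, 0], [0, 0, 0], [0, 0, 0]])

```text
time: 10.75
tcp_pos: [0.4945, 0.2456, 0.0376]
ee_rot: [0.725, 0.689, 0.001, 0.0]
force: [0.3, -0.3, -0.0]
gripper_width: 0.056
grasp_force: 0.0
```

```bash
python3 -c "
from h import *
go([.493,.2473,.034],87.05)"
```

```text
t 10.75 slide [ 0.0016 -0.0016  0.0036] rot [ 0.1  -0.06 -0.01] tcp [0.4945 0.2456 0.0376] F [ 0.3 -0.3 -0. ]
```

Call:
jog_arm(grip=[0.3, -1, -1, -1, -1], slide=[[0.0015, -0.001, 0.003], [0.0015, -0.001, 0.003], [0.0015, -0.001, 0.003], [0.0015, -0.001, 0.003], [0.0015, -0.001, 0.003]], rot=[[0, 0, 0], [0, 0, 0], [0, 0, 0], [0, 0, 0], [0, 0, 0]], force=45)

```text
time: 11.25
tcp_pos: [0.4927, 0.2472, 0.0333]
ee_rot: [0.725, 0.689, 0.0, 0.0]
force: [-1.8, -0.6, 7.1]
gripper_width: 0.0165
grasp_force: 43.7
```

Call:
jog_arm(grip=[-1, -1, -1, -1, -1], slide=[[0, 0, -0.005], [0, 0, -0.02], [0, 0, -0.05], [0, 0, -0.08], [0, 0, -0.11]], rot=[[0, 0, 0], [0, 0, 0], [0, 0, 0], [0, 0, 0], [0, 0, 0]])

```text
time: 11.75
tcp_pos: [0.4921, 0.2468, 0.1444]
ee_rot: [0.725, 0.689, -0.0, -0.0]
force: [-0.2, 0.1, -3.0]
gripper_width: 0.0161
grasp_force: 44.1
```

```bash
cat > tube.py <<'E'
from h import *
s=st();c=cap('wrist')
V,U=np.mgrid[0:384,0:512];z=c['z_map']
n=cv2.undistortPoints(np.stack([U.ravel(),V.ravel()],1).astype(float)[:,None],c['intrinsics'],c['D'])[:,0]
P=np.c_[n,np.ones(len(n))]*z.ravel()[:,None];M=cv2.Rodrigues(c['rvec'])[0];W=(P-c['tvec'].ravel())@M
T=(W-s['tcp_pos'])@R.from_quat(s['ee_rot']).as_matrix()
hsv=cv2.cvtColor(c['pixels'],cv2.COLOR_BGR2HSV).reshape(-1,3)
blue=(abs(hsv[:,0].astype(int)-110)<15)&(hsv[:,1]>150)&(z.ravel()>0)
q=blue&(T[:,0]>.05); print('head in tool',np.percentile(T[q],[3,50,97],axis=0).round(4).tolist(),'world',np.median(W[q],0).round(4))
m=(T[:,0]>.02)&(T[:,0]<.085)&(abs(T[:,1])<.004)&(T[:,2]<.03)&(z.ravel()>0)
print('tube top tool: z at x',np.polyfit(T[m,0],T[m,2],1).round(4))
q2=blue&(T[:,0]<.02);print('ring',np.percentile(T[q2],[3,50,97],axis=0).round(4).tolist() if q2.any() else None)
E
python3 tube.py; python3 -c "
from h import *
go([.515,-.214,.145],89.57)"
```

```text
{'time': np.float64(11.75), 'tcp_pos': array([0.4921, 0.2468, 0.1444]), 'ee_rot': array([ 7.249e-01,  6.888e-01, -1.000e-04, -0.000e+00]), 'force': array([-0.1883,  0.0728, -3.0312]), 'gripper_width': np.float64(0.0161), 'grasp_force': np.float64(44.1108), 'joints': array([ 4.6210e-01,  3.3990e-01,  1.8719e+00, -1.0000e-04,  9.3000e-01,
        5.1310e-01])}
head in tool [[0.0866, -0.0457, -0.0261], [0.0952, -0.0002, -0.0248], [0.1035, 0.045, -0.0227]] world [0.4966 0.3419 0.1692]
tube top tool: z at x [ 0.0082 -0.0204]
ring [[-0.0317, -0.0535, -0.0894], [0.0111, -0.0042, -0.0616], [0.0183, 0.0521, -0.0209]]
t 11.8 slide [-0.4604  0.044   0.0031] rot [ 0.32 -0.17 -2.49] tcp [0.4945 0.248  0.1493] F [2.  1.6 1.2]
```

Call:
jog_arm(grip=[-1, -1, -1, -1, -1], slide=[[-0.03, 0.003, 0], [-0.075, 0.008, 0], [-0.12, 0.012, 0], [-0.165, 0.016, 0], [-0.21, 0.02, 0]], rot=[[0, 0, -0.5], [0, 0, -1], [0, 0, -1.5], [0, 0, -2], [0, 0, -2.5]])

```text
time: 12.3
tcp_pos: [0.5014, 0.0346, 0.1434]
ee_rot: [0.709, 0.705, 0.0, 0.0]
force: [0.9, 0.2, -3.9]
gripper_width: 0.0162
grasp_force: 44.2
```

Call:
jog_arm(grip=[-1, -1, -1, -1, -1], slide=[[-0.045, 0.002, 0], [-0.09, 0.005, 0], [-0.135, 0.007, 0], [-0.18, 0.01, 0], [-0.21, 0.012, 0]], rot=[[0, 0, 0], [0, 0, 0], [0, 0, 0], [0, 0, 0], [0, 0, 0]])

```text
time: 12.8
tcp_pos: [0.512, -0.1767, 0.1434]
ee_rot: [0.71, 0.704, 0.0, 0.001]
force: [-0.3, 0.2, -2.3]
gripper_width: 0.0161
grasp_force: 44.2
```

```bash
python3 -c "
from h import *
go([.515,-.2155,.1],89.57)"
```

```text
t 12.8 slide [-0.0387  0.0033  0.0435] rot [ 0.05  0.05 -0.06] tcp [ 0.512  -0.1767  0.1434] F [-0.3  0.2 -2.3]
```

Call:
jog_arm(grip=[-1, -1, -1, -1, -1], slide=[[-0.02, 0.0015, 0.01], [-0.0385, 0.003, 0.02], [-0.0385, 0.003, 0.04], [-0.0385, 0.003, 0.06], [-0.0385, 0.003, 0.06]], rot=[[0, 0, 0], [0, 0, 0], [0, 0, 0], [0, 0, 0], [0, 0, 0]])

```text
time: 13.3
tcp_pos: [0.513, -0.2119, 0.0809]
ee_rot: [0.71, 0.704, -0.001, -0.002]
force: [0.2, 0.2, -3.7]
gripper_width: 0.0166
grasp_force: 44.1
```

```bash
python3 tube.py; python3 -c "
from h import *
go([.515,-.2155,.015],89.57)
W=None
c=load('wrist')
"
cat >> tube.py <<'E'
w=(abs(W[:,2]-.048)<.003)&(W[:,0]>.46)&(W[:,0]<.57)&(W[:,1]>-.11)&(W[:,1]<-.06); print('wall y',w.sum(),np.percentile(W[w,1],[3,50,97]) if w.any() else '')
b=blue&(T[:,0]>.05);print('head far edge y',np.percentile(W[b,1],[2,98]),'x',np.percentile(W[b,0],[2,98]))
E
python3 tube.py|tail -2
```

```text
{'time': np.float64(13.3), 'tcp_pos': array([ 0.513 , -0.2119,  0.0809]), 'ee_rot': array([ 0.7099,  0.7043, -0.0008, -0.002 ]), 'force': array([ 0.1534,  0.2311, -3.7198]), 'gripper_width': np.float64(0.0166), 'grasp_force': np.float64(44.1499), 'joints': array([-0.3945,  0.4379,  1.8992, -0.    ,  0.8088, -0.3866])}
head in tool [[0.0866, -0.0458, -0.0262], [0.0952, -0.0005, -0.0248], [0.1034, 0.0451, -0.0227]] world [ 0.5133 -0.1168  0.1059]
tube top tool: z at x [ 0.0049 -0.0203]
ring [[-0.0309, -0.0441, -0.0873], [-0.0264, -0.0011, -0.0254], [0.0178, 0.0154, -0.0203]]
t 13.35 slide [-0.0034  0.0013  0.0672] rot [-0.13 -0.05 -0.  ] tcp [ 0.5139 -0.2121  0.0822] F [ 0.1  0.6 -3.3]
wall y 1003 [-0.08636846 -0.08493138 -0.08367927]
head far edge y [-0.1256748  -0.10837146] x [0.46782923 0.56069996]
```

Call:
jog_arm(grip=[-1, -1, -1, -1, -1], slide=[[-0.003, 0.001, 0.015], [-0.003, 0.001, 0.03], [-0.003, 0.001, 0.045], [-0.003, 0.001, 0.058], [-0.003, 0.001, 0.061]], rot=[[0, 0, 0], [0, 0, 0], [0, 0, 0], [0, 0, 0], [0, 0, 0]])

```text
time: 13.9
tcp_pos: [0.5145, -0.2148, 0.0193]
ee_rot: [0.71, 0.705, -0.001, -0.002]
force: [-0.2, 0.3, -2.0]
gripper_width: 0.0165
grasp_force: 44.3
```

Call:
jog_arm(grip=[-1, -1, -1], slide=[[0, 0, 0.002], [0, 0, 0.003], [0, 0, 0.003]], rot=[[0, 0, 0], [0, 0, 0], [0, 0, 0]])

```text
time: 14.2
tcp_pos: [0.5161, -0.2155, 0.0188]
ee_rot: [0.71, 0.704, 0.0, 0.0]
force: [-0.6, 0.1, -2.5]
gripper_width: 0.0162
grasp_force: 44.3
```

```bash
python3 tube.py
```

```text
{'time': np.float64(14.2), 'tcp_pos': array([ 0.5161, -0.2155,  0.0188]), 'ee_rot': array([7.097e-01, 7.045e-01, 1.000e-04, 3.000e-04]), 'force': array([-0.5939,  0.0583, -2.4505]), 'gripper_width': np.float64(0.0162), 'grasp_force': np.float64(44.2848), 'joints': array([-0.3983,  0.5395,  1.9175,  0.    ,  0.684 , -0.3909])}
head in tool [[0.0866, -0.0459, -0.0261], [0.0952, -0.0005, -0.0247], [0.1034, 0.0451, -0.0226]] world [ 0.5163 -0.1203  0.0435]
tube top tool: z at x [ 0.0087 -0.0204]
ring [[-0.031, -0.0114, -0.0344], [-0.0273, -0.0006, -0.0249], [-0.0066, 0.0109, -0.0198]]
wall y 0 
head far edge y [-0.1290347  -0.11175392] x [0.46993904 0.56292218]
```

Call:
jog_arm(grip=[-1, -1, -1, -1], slide=[[0, 0, 0.0015], [0, 0, 0.003], [0, 0, 0.004], [0, 0, 0.004]], rot=[[0, 0, 0], [0, 0, 0], [0, 0, 0], [0, 0, 0]])

```text
time: 14.65
tcp_pos: [0.5158, -0.2154, 0.0144]
ee_rot: [0.71, 0.704, 0.0, -0.0]
force: [0.4, -0.3, -1.9]
gripper_width: 0.0164
grasp_force: 44.3
```

Call:
jog_arm(grip=[-1, -1, -1], slide=[[0, 0, 0.001], [0, 0, 0.001], [0, 0, 0.001]], rot=[[0, 0, 0], [0, 0, 0], [0, 0, 0]])

```text
time: 14.95
tcp_pos: [0.5164, -0.2155, 0.0143]
ee_rot: [0.71, 0.704, 0.0, 0.0]
force: [-0.2, 0.6, 6.2]
gripper_width: 0.0163
grasp_force: 45.1
```

Call:
jog_arm(grip=[0.1, 0.1, 0.1, 0.1, 0.1], slide=[[0, 0, 0], [0, 0, 0], [0, 0, 0], [0, 0, 0], [0, 0, 0]], rot=[[0, 0, 0], [0, 0, 0], [0, 0, 0], [0, 0, 0], [0, 0, 0]])

```text
time: 15.45
tcp_pos: [0.5158, -0.2154, 0.0135]
ee_rot: [0.71, 0.704, -0.0, -0.0]
force: [-0.3, 0.0, -0.0]
gripper_width: 0.0468
grasp_force: 0.0
```

```bash
python3 tube.py
```

```text
{'time': np.float64(15.45), 'tcp_pos': array([ 0.5158, -0.2154,  0.0135]), 'ee_rot': array([ 0.7097,  0.7045, -0.    , -0.    ]), 'force': array([-0.3354,  0.0253, -0.0301]), 'gripper_width': np.float64(0.0468), 'grasp_force': np.float64(0.0), 'joints': array([-0.3983,  0.5483,  1.9191,  0.    ,  0.6743, -0.3909])}
head in tool [[0.0866, -0.0458, -0.0275], [0.0951, -0.0002, -0.0261], [0.1032, 0.0451, -0.0242]] world [ 0.5163 -0.1203  0.0396]
tube top tool: z at x [ 0.0013 -0.0212]
ring [[-0.031, -0.0137, -0.0274], [-0.0271, -0.0007, -0.0249], [-0.0248, 0.0123, -0.0171]]
wall y 0 
head far edge y [-0.12896656 -0.11200928] x [0.46974449 0.562646  ]
```

Call:
jog_arm(grip=[0.1, 0.1, 0.1, -1, -1], slide=[[0, 0, -0.03], [0, 0, -0.07], [0, -0.02, -0.11], [-0.01, -0.07, -0.11], [-0.019, -0.118, -0.11]], rot=[[0, 0, 0], [0, 0, 0], [0, 0, 0], [0, 0, 0], [0, 0, 0]])

```text
time: 16.0
tcp_pos: [0.3976, -0.234, 0.1248]
ee_rot: [0.709, 0.705, 0.0, 0.002]
force: [-1.0, -0.2, -0.4]
gripper_width: 0.0188
grasp_force: 0.0
```

```bash
python3 -c "
from h import *
go([.395,-.234,.024],89.57);c=cap('wrist');
c=cap('top');cv2.imwrite('pics/t3.png',cv2.resize(c['pixels'][135:265,145:360],None,fx=3.7,fy=3.7,interpolation=cv2.INTER_CUBIC))"
```

```text
t 16.0 slide [ 0.0002 -0.0029  0.1008] rot [0.16 0.1  0.1 ] tcp [ 0.3976 -0.234   0.1248] F [-1.  -0.2 -0.4]
```

View pics/t3.png

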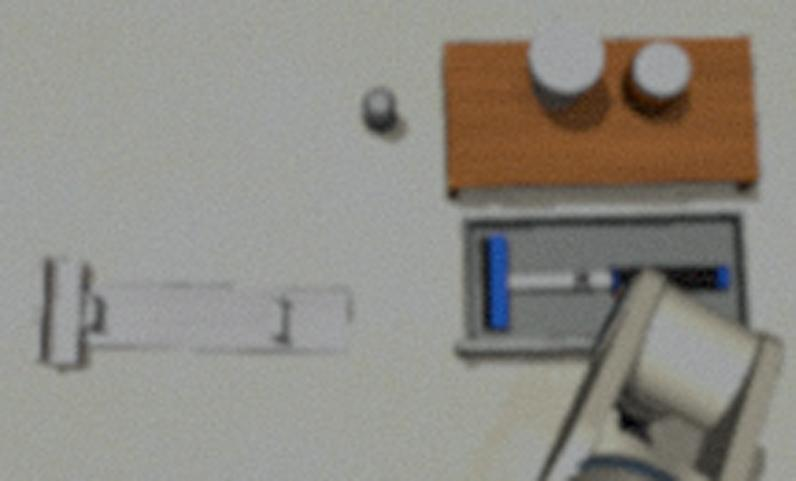

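The squeegee lies flat in the open drawer, head at crop (495, 283) and handle end at (725, 277), and nothing else has moved. Now I'll push the drawer home from the front.

Call:
jog_arm(grip=[-1, -1, -1, -1, -1], slide=[[0, -0.003, 0.04], [0, -0.003, 0.08], [0, -0.003, 0.1], [0, -0.003, 0.1], [0, 0.01, 0.1]], rot=[[0, 0, 0], [0, 0, 0], [0, 0, 0], [0, 0, 0], [0, 0, 0]])

```text
time: 16.6
tcp_pos: [0.4068, -0.2332, 0.0235]
ee_rot: [0.71, 0.704, -0.0, -0.001]
force: [1.2, -0.2, 0.5]
gripper_width: -0.0004
grasp_force: 0.0
```

Call:
jog_arm(grip=[-1, -1, -1, -1, -1], slide=[[0, 0.01, 0], [0, 0.02, 0], [0, 0.035, 0], [0, 0.05, 0], [0, 0.065, 0]], rot=[[0, 0, 0], [0, 0, 0], [0, 0, 0], [0, 0, 0], [0, 0, 0]])

```text
time: 17.1
tcp_pos: [0.4746, -0.2345, 0.0247]
ee_rot: [0.71, 0.705, 0.0, 0.001]
force: [-3.9, -1.8, 7.2]
gripper_width: 0.0001
grasp_force: 3.8
```

Call:
jog_arm(grip=[-1, -1, -1, -1, -1], slide=[[0, 0.018, 0], [0, 0.036, 0], [0, 0.054, 0], [0, 0.07, 0], [0, 0.084, 0]], rot=[[0, 0, 0], [0, 0, 0], [0, 0, 0], [0, 0, 0], [0, 0, 0]])

```text
time: 17.6
tcp_pos: [0.5587, -0.2348, 0.0248]
ee_rot: [0.71, 0.705, 0.0, 0.001]
force: [-3.8, -1.5, 6.4]
gripper_width: 0.0
grasp_force: 4.1
```

Call:
jog_arm(grip=[-1, -1, -1, -1, -1], slide=[[0, 0.008, 0], [0, 0.015, 0], [0, 0.021, 0], [0, 0.025, 0], [0, 0.026, 0]], rot=[[0, 0, 0], [0, 0, 0], [0, 0, 0], [0, 0, 0], [0, 0, 0]])

```text
time: 18.1
tcp_pos: [0.5798, -0.2348, 0.0245]
ee_rot: [0.709, 0.705, -0.002, -0.003]
force: [-22.8, -3.2, 21.3]
gripper_width: 0.0001
grasp_force: 15.0
```

Call:
jog_arm(grip=[-1, -1, -1], slide=[[0, 0.001, 0], [0, 0.002, 0], [0, 0.002, 0]], rot=[[0, 0, 0], [0, 0, 0], [0, 0, 0]])

```text
time: 18.4
tcp_pos: [0.5799, -0.2347, 0.0245]
ee_rot: [0.71, 0.705, -0.003, -0.004]
force: [-26.4, -3.5, 23.7]
gripper_width: 0.0003
grasp_force: 17.3
```

Call:
jog_arm(grip=[-1, -1, -1, -1, -1], slide=[[0, -0.005, 0], [0, -0.012, 0], [0, -0.025, 0], [0, -0.05, 0], [0, -0.08, 0]], rot=[[0, 0, 0], [0, 0, 0], [0, 0, 0], [0, 0, 0], [0, 0, 0]])

```text
time: 18.9
tcp_pos: [0.5046, -0.2342, 0.0236]
ee_rot: [0.709, 0.705, 0.0, 0.001]
force: [-0.1, 0.3, -0.2]
gripper_width: 0.0002
grasp_force: 0.0
```

Call:
jog_arm(grip=[-1, -1, -1, -1, -1], slide=[[0, -0.04, 0], [0, -0.08, 0], [0, -0.1, -0.04], [0, -0.1, -0.09], [0, -0.1, -0.1]], rot=[[0, 0, 0], [0, 0, 0], [0, 0, 0], [0, 0, 0], [0, 0, 0]])

```text
time: 19.4
tcp_pos: [0.4063, -0.2348, 0.1279]
ee_rot: [0.71, 0.704, 0.001, 0.003]
force: [1.0, -0.0, -0.2]
gripper_width: 0.0003
grasp_force: 0.0
```

```bash
cat > chk.py <<'E'
from h import *
s=st();c=cap('wrist')
V,U=np.mgrid[0:384,0:512];z=c['z_map']
n=cv2.undistortPoints(np.stack([U.ravel(),V.ravel()],1).astype(float)[:,None],c['intrinsics'],c['D'])[:,0]
P=np.c_[n,np.ones(len(n))]*z.ravel()[:,None];M=cv2.Rodrigues(c['rvec'])[0];W=(P-c['tvec'].ravel())@M
W=W[z.ravel()>0]
for lo,hi in [(.064,.068),(.0685,.072)]:
    for y in np.arange(-.38,-.06,.04):
        q=W[(W[:,2]>lo)&(W[:,2]<hi)&(abs(W[:,1]-y)<.02)&(W[:,0]>.42)&(W[:,0]<.8)]
        if len(q)>5: print(lo,round(y,2),len(q),np.percentile(q[:,0],[1,50,99]).round(4))
E
python3 chk.py
```

```text
{'time': np.float64(19.4), 'tcp_pos': array([ 0.4063, -0.2348,  0.1279]), 'ee_rot': array([0.7099, 0.7043, 0.0009, 0.0033]), 'force': array([ 0.9678, -0.0016, -0.1771]), 'gripper_width': np.float64(0.0003), 'grasp_force': np.float64(0.0), 'joints': array([-5.2730e-01,  2.4690e-01,  2.0571e+00,  1.0000e-04,  8.3070e-01,
       -5.1930e-01])}
0.064 -0.38 428 [0.5867 0.5948 0.613 ]
0.064 -0.34 701 [0.5865 0.5939 0.6133]
0.064 -0.3 752 [0.5866 0.5935 0.6132]
0.064 -0.26 730 [0.5868 0.5924 0.5991]
0.064 -0.22 485 [0.5869 0.5902 0.598 ]
0.064 -0.18 9 [0.5869 0.5879 0.5888]
0.0685 -0.38 902 [0.611  0.6224 0.6383]
0.0685 -0.34 546 [0.6112 0.6171 0.6273]
0.0685 -0.3 128 [0.611  0.6127 0.6173]
```

The drawer face sits 24 mm in front of the cabinet edge, which means latched at 0. I'll wait another half second, check again, then hand in.

Call:
jog_arm(grip=[-1, -1, -1, -1, -1], slide=[[0, 0, -0.02], [0, 0, -0.02], [0, 0, -0.02], [0, 0, -0.02], [0, 0, -0.02]], rot=[[0, 0, 0], [0, 0, 0], [0, 0, 0], [0, 0, 0], [0, 0, 0]])

```text
time: 19.95
tcp_pos: [0.4042, -0.2332, 0.1423]
ee_rot: [0.71, 0.705, -0.0, -0.001]
force: [-0.3, 0.4, 0.3]
gripper_width: 0.0003
grasp_force: 0.0
```

```bash
python3 chk.py|grep -E '^0.064'|head -3; python3 -c "
from h import *
print(r.close_job())"
```

```text
0.064 -0.38 481 [0.5863 0.5942 0.6129]
0.064 -0.34 650 [0.5864 0.5938 0.613 ]
0.064 -0.3 744 [0.5867 0.5942 0.6136]
the job is handed in; nothing more can be done
None
```

The squeegee is shortened by one hole with its button out and lies flat in the drawer, which measured latched shut; I handed the job in at about 20 s, with no verdict returned.

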